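# Stand the plumb laser on its target and stow its lens cap

### The arm

A 7-joint arm with a two-finger parallel gripper is mounted at the origin on a cart in front of the work surface, level with it; the furniture and walls round the work are solid. World frame = base frame: x ahead of the robot, y to its left, z up, the work surface at z = 0. Lengths are in mm, angles in rad, forces in N, time in s.
With the tool pointing down it reaches from about 400 to 875 mm from the base axis. Payload 4.4 kg.
Tool frame: the origin (TCP) lies where the fingers leave the gripper's body, on its centre line; the fingertips stand 73 mm ahead of it and the grasp point (between the pads) lies 54 mm ahead of it; z points along the fingers, y is the line along which they close (so a half turn about z gives the same grasp; the last joint's range is limited). The gripper opens to 85 mm and grips with 20 to 120 N. Pads are 22 mm wide; open, the fingers measure 114 mm over their backs; the gripper's body (76 mm by 85 mm) begins 54 mm behind the grasp point. The pads swing forward as they close: fully open they stand 13 mm farther back than shut.
Start: joints at [1.053, 0.628, 0.038, 1.517, -0.027, 0.996, -0.02], TCP at [283.806, -584.783, 303.913] pointing down, gripper open.
Joint ranges: [-3.06, 3.06], [-0.37, 2.12], [-1.25, 1.32], [0.18, 2.47], [-1.1, 4.24], [0.23, 1.98], [-2.94, 2.94]. Speed limits (rad/s): [2.57, 2.57, 3.14, 3.14, 3.14, 3.14, 3.14].

### API

Orientations are given as [roll, pitch, yaw] about the fixed x, y, z axes, in that order (R = Rz(yaw) Ry(pitch) Rx(roll)).
In Python, from cell import ctrl gives the robot as it stands.
- The arm moves only by the tool send_rows, never from a script. Its argument "rows" is a list that holds one entry, the list of rows, each a list of 6 numbers: the shift along the tool's x, y, z in cm, then the turn, a rotation vector about the tool's x, y, z in rad. In form: [[[tx, ty, tz, wx, wy, wz], ...]]. A call has 1 to 10 rows; each row is the pose to reach, as a shift and turn from the pose commanded when the call began, along the tool's axes at that moment; what a row does not reach only later rows make up. A row lasts 1/10 s, in which the tool goes at most 50 mm and 8.59 degrees, less where a joint would pass 70% of its speed; a pose out of reach is approached as far as the arm can. A call with a gripper value outside its range is refused whole. "grip" is the closure in counts, from 0 (fully open) to 255 (shut), set as the call begins (left out, the last holds). The fingers move at their own pace and stop on an object; the grip force is fixed at half the most. Time passes only in rows, so rows that repeat a pose let the fingers close. It gives the time, the measured TCP pose, the force, the opening and the grip force at its end, in the units of the state.
- ctrl.read_state(): the state, without advancing time (a new reading comes with each control period).
- ctrl.get_image(name): name is "scene" or "top" or "wrist"; returns a dict with "pixels" (420x560x3 uint8, red, green, blue), "fx", "fy", "cx", "cy" (pixels), "D" ([k1, k2, p1, p2, k3] as OpenCV has them; the pictures are not rectified), "extrinsics" (4x4, takes a point from camera to world coordinates); the wrist camera has in their place "mount" (4x4, takes a point from camera to tool coordinates, whose origin is the TCP and whose axes are the flange's). Camera axes: x right, y up, looking along -z (the intrinsics and any distortion apply to the point x, -y, -z); pixel columns grow to the right and rows downward; lengths in mm; the calibration is good to about 2 mm. A picture is of the moment at which its call begins: read the wrist's pose just before it. There is no depth.
- ctrl.finish_job(): hands the job in; it is judged then, once.
The state is a dict: "clock": time; "qpos": joint angles; "qd": joint speeds; "tau": joint torques, N m; "eef_pos": TCP position; "tool_rot": TCP orientation; "force": force on the tool from outside, world axes, zero at the start; "torque": the same for the moment, N m; "width": finger opening in mm; "gripper_force": force on a finger pad.
Only numpy, scipy, OpenCV 4.12 (cv2) and the standard library are available. Lean on these libraries where they do the work, as an engineer would, in place of code of your own. Each camera call takes 0.05 s, during which the arm holds its last target. There are 200 camera calls.

### The job

Carry the tall, top-heavy yellow laser upright, with its loose red lens cap still on, to the round steel target disc, set it down gently so that its foot stands wholly inside the yellow ring, and let go of it. Then lift the lens cap off, leaving the laser standing there, and set the cap, open side down, flat on the floor of the blue round cap holder. Never tip the laser, and leave the tape measure, tape roll and sanding block where they are.

Things in the scene. Friction and masses are not known exactly. Their poses are not given: they have to be found in the camera images.
- plumb_laser: Loose plumb laser on a stand, 0.4-0.63 kg, top-heavy (mass centre 145 mm up, topples at 11 deg). Origin: centre of foot underside, z up. Round dark foot 60 mm dia, 12 high; column 16 mm dia to z 150; yellow square head 46 x 46 mm, z 150 to 220, sides along body x and y (grip near its top); black lens barrel 27 mm dia, z 220 to 238, under the cap. Height with cap 246 mm.
- laser_seat (a point): Centre of the head's flat top, 220 mm above the underside of the foot; the cap's rim rests here. Axes as plumb_laser.
- lens_cap: Loose red lens cap, a round cup, open side down: outer dia 38 mm, 26 high, inside 31 mm dia and 22 deep, 30 g. Origin: centre of its open rim (lower end); z to its closed top. At the start it sits over the lens barrel, rim on the laser head's top, 2 mm play all round, held only by its weight: lift straight up more than 18 mm to free it.
- target_disc: Fixed round dark steel disc lying on the bench, 130 mm diameter, 6 mm thick, with a yellow ring painted on top, 80 mm inner and 92 mm outer diameter, and a white cross at its centre. Origin: centre of its underside, so the standing surface is at z = 6 mm.
- cap_holder: Fixed cap holder: blue round cup on a 92 mm aluminium flange. Cup outer diameter 62 mm, inner diameter 50 mm, rim at z = 18 mm, inner floor at z = 6 mm (12 mm deep). Origin: centre of its underside on the bench. A cap standing in it shows 14 mm above the rim.
- tape_measure: Yellow tape measure, bystander, 36 x 72 x 65 mm, origin at the centre of its underside.
- tape_roll: Roll of beige masking tape lying flat, bystander, 92 mm diameter, 24 mm high, origin at the centre of its underside.
- sanding_block: Tan sanding block, bystander, 61 x 101 x 33 mm, origin at the centre of its underside.

How it is judged:
By the outcome, as a careful person would: the job done as asked, in the order asked, and still so for the second after the job is handed in, with the robot touching nothing.
It also fails if it takes over 72 s, if anything falls off the work surface, if the arm or the gripper's body presses on something with over 40 N, if the wrist force passes 120 N, or if a joint passes its speed limit or range.

## Working session

There is one attempt and no reset: what is moved stays moved. The work goes in short steps, Python scripts to look and compute and a tool call to move; the robot and the scene stay as the last step left them, time stands still between calls to the robot, and variables do not carry over. Pictures are saved under pics/ and viewed, at most 12 in all, crops included, and the job is handed in when it is done.

Besides the shell and the picture viewer there is one more tool, called after "Request:" as a command line: name --argument value ..., lists and objects as JSON in quotes. send_rows: Moves the arm, as the interface text tells. Its arguments: {"type":"object","properties":{"rows":{"type":"array","items":{"type":"array","items":{"type":"array","items":{"type":"number"}}}},"grip":{"type":"number"}},"required":["rows"]}

```bash
ls; mkdir -p pics; python3 - <<'E'
from cell import ctrl
import cv2,pickle
s=ctrl.read_state();print({k:s[k] for k in('clock','eef_pos','tool_rot','width','force')})
d={n:ctrl.get_image(n) for n in('scene','top')}
pickle.dump(d,open('d.pkl','wb'))
for n in d:
  cv2.imwrite(f'pics/{n}.png',d[n]['pixels'][:,:,::-1]);print(n,d[n]['fx'],d[n]['D'],d[n]['extrinsics'])
E
```

```text
pics
{'clock': 0.0, 'eef_pos': array([ 283.55273687, -584.35628168,  302.97437349]), 'tool_rot': array([-3.13970657e+00,  6.55163738e-05,  4.51733646e-01]), 'width': 85.05743777694443, 'force': array([ 0.93929789,  0.36604414, -0.5787487 ])}
scene 448.7173423662117 [-0.14635288  0.          0.          0.          0.        ] [[-7.90894942e-01  3.65825536e-01 -4.90567902e-01  2.16414668e+01]
 [-6.11861374e-01 -4.86519992e-01  6.23637681e-01  7.47154381e+02]
 [-1.05285030e-02  7.93391438e-01  6.08620716e-01  8.25166686e+02]
 [ 0.00000000e+00  0.00000000e+00  0.00000000e+00  1.00000000e+00]]
top 474.5586270374273 [0.05532336 0.         0.         0.         0.        ] [[ 1.38168805e-01  9.70081971e-01 -1.99625528e-01  3.79861819e+02]
 [-9.90392596e-01  1.36480080e-01 -2.22641709e-02  2.43901222e+01]
 [ 5.64683722e-03  2.00783859e-01  9.79619291e-01  1.18866749e+03]
 [ 0.00000000e+00  0.00000000e+00  0.00000000e+00  1.00000000e+00]]
```

View pics/scene.png

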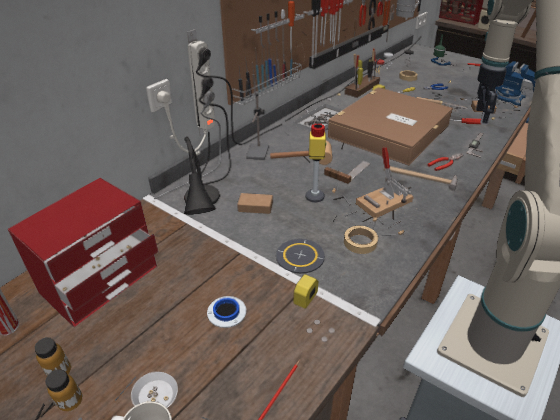

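View pics/top.png

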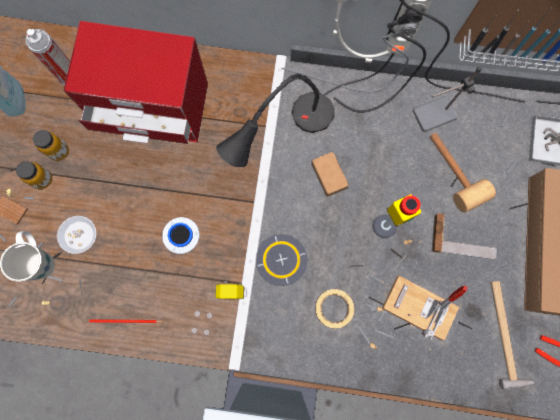

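The scene view shows the laser with foot at (316,195) and cap at (318,130), the disc at (301,255) and the holder at (227,311). The top view has the cap at (411,204), foot at (385,226), disc at (282,260), holder at (180,236), tape measure at (230,291) and lamp at (240,140). I'll measure from both views.

```bash
cat > h.py <<'E'
import numpy as np,cv2
from scipy.spatial.transform import Rotation as R
def K(d): return np.array([[d['fx'],0,d['cx']],[0,d['fy'],d['cy']],[0,0,1]])
def ray(d,uv,T=None):
    T=d['extrinsics'] if T is None else T
    p=cv2.undistortPoints(np.array(uv,float).reshape(-1,1,2),K(d),np.array(d['D'],float)).reshape(-1,2)
    v=np.c_[p[:,0],-p[:,1],-np.ones(len(p))]@T[:3,:3].T
    return T[:3,3],v
def onz(d,uv,z,T=None):
    o,v=ray(d,uv,T); return o+v*((z-o[2])/v[:,2])[:,None]
def proj(d,P,T=None):
    T=d['extrinsics'] if T is None else T
    c=(np.atleast_2d(P)-T[:3,3])@T[:3,:3]
    c=c*[1,-1,-1]
    return cv2.projectPoints(c,np.zeros(3),np.zeros(3),K(d),np.array(d['D'],float))[0].reshape(-1,2)
def blob(d,lo,hi,box):
    h=cv2.cvtColor(d['pixels'],cv2.COLOR_RGB2HSV);m=cv2.inRange(h,lo,hi)
    x0,y0,x1,y1=box;k=np.zeros_like(m);k[y0:y1,x0:x1]=m[y0:y1,x0:x1]
    cs=cv2.findContours(k,cv2.RETR_EXTERNAL,cv2.CHAIN_APPROX_NONE)[0]
    return max(cs,key=cv2.contourArea)
def tri(d1,u1,d2,u2):
    a,v=ray(d1,[u1]);b,w=ray(d2,[u2]);v=v[0];w=w[0]
    s=np.linalg.lstsq(np.c_[v,-w],b-a,rcond=None)[0];p,q=a+s[0]*v,b+s[1]*w
    return (p+q)/2,np.linalg.norm(p-q)
def toolT(s): 
    T=np.eye(4);T[:3,:3]=R.from_euler('xyz',s['tool_rot']).as_matrix();T[:3,3]=s['eef_pos'];return T
Y=((20,130,120),(36,255,255));B=((105,120,60),(130,255,255))
def circ(P): # LSQ circle
    A=np.c_[2*P[:,:2],np.ones(len(P))];x=np.linalg.lstsq(A,(P[:,:2]**2).sum(1),rcond=None)[0]
    return x[:2],np.sqrt(x[2]+x[0]**2+x[1]**2)
E
python3 - <<'E'
from h import *;import pickle
np.set_printoptions(precision=1,suppress=True)
d=pickle.load(open('d.pkl','rb'))
rb={'scene':(270,225,335,280),'top':(255,232,308,285)}
bb={'scene':(200,290,250,335),'top':(155,210,205,260)}
hb={'scene':(300,115,335,170),'top':(385,185,425,228)}
capc={}
for n in d:
    c=blob(d[n],*Y,rb[n]).reshape(-1,2);print(n,'ring',circ(onz(d[n],c,6)))
    c=blob(d[n],*B,bb[n]).reshape(-1,2);print(n,'cup',circ(onz(d[n],c,18)))
    c=blob(d[n],(0,150,80),(8,255,255),hb[n]);capc[n]=cv2.boundingRect(c);print('cap',capc[n],cv2.minEnclosingCircle(c))
    c=blob(d[n],*Y,hb[n]);print('head',cv2.boundingRect(c),onz(d[n],cv2.approxPolyDP(c,2,True).reshape(-1,2),220).tolist() if n=='top' else '')
P,e=tri(d['scene'],cv2.minEnclosingCircle(blob(d['scene'],(0,150,80),(8,255,255),hb['scene']))[0],d['top'],cv2.minEnclosingCircle(blob(d['top'],(0,150,80),(8,255,255),hb['top']))[0])
print('tri cap',P,e)
print('foot',onz(d['scene'],[[316,195]],12),onz(d['top'],[[385,226]],12))
print('tape',onz(d['top'],[[230,291]],65),'roll',onz(d['top'],[[335,309]],24),'sand',onz(d['top'],[[330,174]],33),'lamp',onz(d['top'],[[238,145]],100))
big=[cv2.resize(d['top']['pixels'][180:245,370:435,::-1],(520,520),interpolation=cv2.INTER_CUBIC)]
cv2.imwrite('pics/c1.png',big[0])
E
```

```text
scene ring (array([520.2,  29.6]), np.float64(44.55152900064348))
scene cup (array([541.7, 293.4]), np.float64(31.23068900389966))
cap (312, 124, 13, 13) ((317.26190185546875, 129.26190185546875), 7.441561222076416)
head (309, 132, 17, 24) 
top ring (array([520.3,  29.1]), np.float64(45.32745953506752))
top cup (array([545.1, 287.9]), np.float64(29.14245772972715))
cap (400, 196, 20, 18) ((409.94232177734375, 204.92308044433594), 10.000553131103516)
head (388, 198, 33, 27) [[639.2974323161488, -244.43236194741922, 220.0], [623.932279006008, -227.03778055709773, 220.0], [624.0433400165336, -212.51847648315814, 220.0], [635.3914586535855, -201.13628987041056, 220.0], [657.7146644662397, -205.43113294007327, 220.0], [632.2167401378994, -178.49046339360498, 220.0], [600.8576421264679, -200.03405138249389, 220.0], [625.6566689016645, -239.31323679779388, 220.0]]
tri cap [ 641.8 -219.2  234.1] 1.2698889644793478
foot [[ 632.9 -212.9   12. ]] [[ 639.  -218.9   12. ]]
tape [[422.6 136.8  65. ]] roll [[ 417.  -116.1   24. ]] sand [[748.6 -64.3  33. ]] lamp [[768.5 169.4 100. ]]
```

View pics/c1.png

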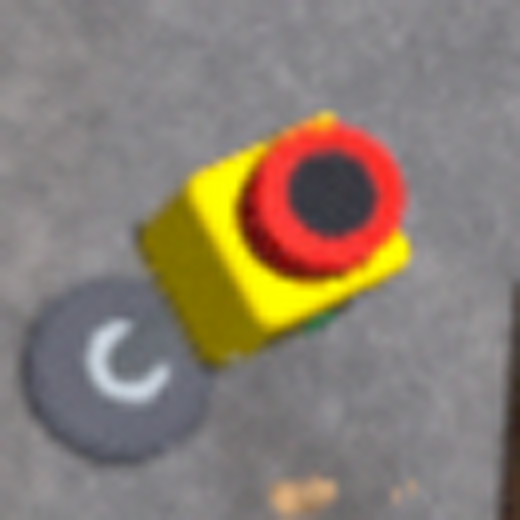

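The crop shows the head top's corners at about (192,185), (270,330), (410,250) and (330,115). From these I'll work out the yaw and the first move.

```bash
cat >> h.py <<'E'
def goto(s,p,yaw,tilt=None):
    "shift (cm) and rotvec in tool axes to reach TCP p, pointing down with yaw"
    A=R.from_euler('xyz',s['tool_rot']);Bq=R.from_euler('xyz',[np.pi,0,yaw])
    return np.r_[A.inv().apply(np.array(p)-s['eef_pos'])/10,(A.inv()*Bq).as_rotvec()].round(3)
E
python3 - <<'E'
from h import *;import pickle
from cell import ctrl
np.set_printoptions(precision=3,suppress=True)
d=pickle.load(open('d.pkl','rb'))['top']
c=np.array([(192,185),(270,330),(410,250),(330,115)])/8+[369.5,179.5]
P=onz(d,c,220);print(P,P.mean(0));e=np.roll(P,-1,0)-P
print(np.linalg.norm(e,axis=1),np.degrees(np.arctan2(e[:,1],e[:,0]))%90)
w=ctrl.get_image('wrist');print(w['mount'],w['fx'],w['cx'],w['cy'])
s=ctrl.read_state()
for yaw in (.45,): print(goto(s,[610,-210,400],yaw))
E
```

```text
[[ 645.315 -188.773  220.   ]
 [ 609.517 -212.211  220.   ]
 [ 635.779 -246.265  220.   ]
 [ 669.14  -222.738  220.   ]] [ 639.938 -217.497  220.   ]
[42.789 43.003 40.822 41.487] [33.215 37.639 35.193 35.047]
[[ -0.      0.95    0.313  79.82 ]
 [  1.      0.     -0.     -0.232]
 [ -0.      0.313  -0.95  -68.913]
 [  0.      0.      0.      1.   ]] 344.75654998548987 279.8435330273212 215.8237188182234
[ 45.709 -19.456  -9.651  -0.001   0.      0.002]
```

Request:
send_rows --rows '[[[0,0,-5,0,0,0],[2,-1,-9.7,0,0,0],[48.1,-17.4,-9.7,0,0,-0.16],[48.1,-17.4,-9.7,0,0,-0.16],[48.1,-17.4,-9.7,0,0,-0.16],[48.1,-17.4,-9.7,0,0,-0.16],[48.1,-17.4,-9.7,0,0,-0.16],[48.1,-17.4,-9.7,0,0,-0.16],[48.1,-17.4,-9.7,0,0,-0.16],[48.1,-17.4,-9.7,0,0,-0.16]]]'

```text
clock: 1.15
eef_pos: [578.4, -280.9, 400.4]
tool_rot: [-3.141, 0.0, 0.612]
force: [-0.0, -1.4, 0.3]
width: 85.4
gripper_force: 0.0
```

```bash
python3 - <<'E'
from h import *
from cell import ctrl
s=ctrl.read_state();print(s['eef_pos'],s['tool_rot'],goto(s,[640,-218,400],.613))
E
```

```text
[ 578.38946142 -280.86872147  400.41507694] [-3.14136098e+00  3.13101018e-04  6.11770339e-01] [ 8.654e+00 -1.608e+00  3.900e-02 -0.000e+00  0.000e+00 -1.000e-03]
```

Request:
send_rows --rows '[[[5,-1,0,0,0,0],[8.6,-1.6,0,0,0,0],[8.6,-1.6,0,0,0,0],[8.6,-1.6,0,0,0,0],[8.6,-1.6,0,0,0,0]]]'

```text
clock: 1.65
eef_pos: [637.5, -221.7, 400.3]
tool_rot: [3.141, 0.002, 0.61]
force: [-0.5, -0.3, 0.7]
width: 85.5
gripper_force: 0.0
```

```bash
python3 - <<'E'
from h import *;import pickle
from cell import ctrl
np.set_printoptions(precision=1,suppress=True)
s=ctrl.read_state();w=ctrl.get_image('wrist');pickle.dump((s,w),open('w1.pkl','wb'))
print(s['eef_pos'],s['tool_rot'])
T=toolT(s)@w['mount']
c=blob(w,*Y,(0,0,560,420));P=onz(w,c.reshape(-1,2),220,T)[:,:2].astype(np.float32)
print(cv2.minAreaRect(P))
r=blob(w,(0,150,80),(8,255,255),(0,0,560,420));print(circ(onz(w,r.reshape(-1,2),246,T)),cv2.boundingRect(r))
cv2.imwrite('pics/w1.png',w['pixels'][:,:,::-1])
E
```

```text
[ 637.5 -221.7  400.3] [3.1 0.  0.6]
((604.0904541015625, -65.5954818725586), (48.56087112426758, 49.12404251098633), 33.724212646484375)
(array([ 641.6, -216.4]), np.float64(19.18882552014194)) (251, 186, 54, 58)
```

View pics/w1.png

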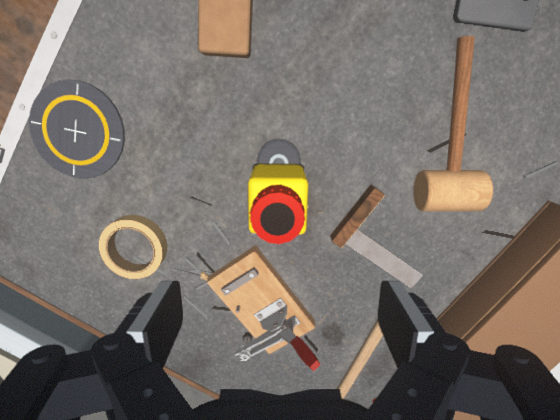

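The wrist view shows the head square to the fingers and centred at about (278,203), with the cap at (278,215). I'll take a finer head measurement from the same picture.

```bash
python3 - <<'E'
from h import *;import pickle
from cell import ctrl
s,w=pickle.load(open('w1.pkl','rb'));T=toolT(s)@w['mount']
h=cv2.cvtColor(w['pixels'],cv2.COLOR_RGB2HSV);m=cv2.inRange(h,*Y)
for r in (185,195,205,215,222,230):
    x=np.where(m[r,230:330])[0]+230
    if len(x): a=onz(w,[[x.min()-.5,r],[x.max()+.5,r]],220,T);print(r,x.min(),x.max(),a.round(1).tolist(),np.linalg.norm(a[0]-a[1]),a.mean(0))
ys=np.where(m[150:260,252])[0];print(ys.min()+150,ys.max()+150,[np.where(m[150:260,c])[0][[0,-1]]+150 for c in (253,256,300,304)])
s=ctrl.read_state();print(s['eef_pos'],s['tool_rot'],goto(s,[641,-217,330],.613),goto(s,[641,-217,256],.613))
E
```

```text
185 248 307 [[641.3, -189.6, 220.0], [666.7, -226.0, 220.0]] 44.3896346442827 [ 654.03660664 -207.81413501  220.        ]
195 248 307 [[634.9, -193.8, 220.0], [660.6, -230.5, 220.0]] 44.79893758179206 [ 647.76023436 -212.17715929  220.        ]
205 248 306 [[628.4, -198.1, 220.0], [653.9, -234.5, 220.0]] 44.465356675283964 [ 641.15161584 -216.31177464  220.        ]
215 248 306 [[621.8, -202.4, 220.0], [647.5, -239.2, 220.0]] 44.890282216773535 [ 634.63572211 -220.8365602   220.        ]
222 248 306 [[617.1, -205.5, 220.0], [642.9, -242.6, 220.0]] 45.194760919603745 [ 629.99974291 -224.05576325  220.        ]
230 250 305 [[612.5, -210.4, 220.0], [637.2, -245.8, 220.0]] 43.232346454848525 [ 624.84486648 -228.10558349  220.        ]
172 232 [array([170, 232]), array([166, 196]), array([166, 233]), array([173, 232])]
[ 637.43745372 -222.08868252  400.54436129] [3.14110461e+00 1.45705261e-03 6.08910889e-01] [ 5.940e-01 -2.170e-01  7.053e+00  0.000e+00  1.000e-03 -4.000e-03] [ 6.0400e-01 -2.2100e-01  1.4453e+01  0.0000e+00  1.0000e-03 -4.0000e-03]
```

Request:
send_rows --rows '[[[0.6,-0.2,3,0,0,0],[0.6,-0.2,7,0,0,0],[0.6,-0.2,10,0,0,0],[0.6,-0.2,12,0,0,0],[0.6,-0.2,13.2,0,0,0],[0.6,-0.2,14,0,0,0],[0.6,-0.2,14.4,0,0,0],[0.6,-0.2,14.4,0,0,0],[0.6,-0.2,14.4,0,0,0]]]'

```text
clock: 2.6
eef_pos: [642.8, -215.2, 257.6]
tool_rot: [3.14, -0.001, 0.612]
force: [-0.2, 0.1, 0.7]
width: 85.2
gripper_force: 0.0
```

Request:
send_rows --rows '[[[0,0,0,0,0,0],[0,0,0,0,0,0],[0,0,0,0,0,0],[0,0,0,0,0,0],[0,0,0,0,0,0]]]' --grip 95

```text
clock: 3.1
eef_pos: [642.3, -215.0, 256.6]
tool_rot: [3.142, -0.0, 0.612]
force: [0.7, 1.1, 0.5]
width: 53.4
gripper_force: 0.0
```

```bash
python3 - <<'E'
from h import *;import pickle
from cell import ctrl
s=ctrl.read_state();w=ctrl.get_image('wrist');pickle.dump((s,w),open('w2.pkl','wb'))
print(s['eef_pos'],s['width'])
cv2.imwrite('pics/w2.png',w['pixels'][:,:,::-1])
E
```

```text
[ 642.34444642 -214.96202564  256.59999203] 53.449221482692096
```

View pics/w2.png

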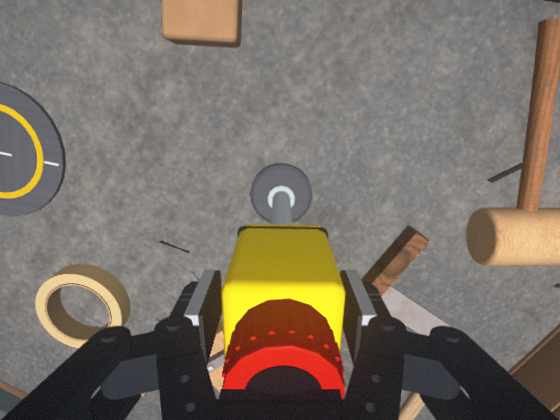

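The head at columns 222–343 sits centred between the pads, and the foot at (281,193) is upright. I'll close slowly.

Request:
send_rows --rows '[[[0,0,0,0,0,0],[0,0,0,0,0,0]]]' --grip 108

```text
clock: 3.35
eef_pos: [642.3, -215.0, 256.6]
tool_rot: [-3.142, 0.0, 0.612]
force: [-0.5, 0.3, 0.2]
width: 49.2
gripper_force: 0.0
```

Request:
send_rows --rows '[[[0,0,0,0,0,0],[0,0,0,0,0,0],[0,0,0,0,0,0]]]' --grip 116

```text
clock: 3.65
eef_pos: [642.4, -215.1, 256.6]
tool_rot: [3.141, -0.0, 0.612]
force: [0.3, -0.6, -0.5]
width: 46.9
gripper_force: 0.4
```

Request:
send_rows --rows '[[[0,0,0,0,0,0],[0,0,0,0,0,0],[0,0,0,0,0,0],[0,0,0,0,0,0],[0,0,0,0,0,0],[0,0,0,0,0,0]]]' --grip 200

```text
clock: 4.25
eef_pos: [642.7, -215.2, 256.9]
tool_rot: [3.141, -0.001, 0.612]
force: [2.0, -2.1, 2.4]
width: 45.7
gripper_force: 62.7
```

Request:
send_rows --rows '[[[0,0,-0.2,0,0,0],[0,0,-0.6,0,0,0],[0,0,-1.2,0,0,0],[0,0,-2,0,0,0],[0,0,-2.8,0,0,0],[0,0,-3.4,0,0,0],[0,0,-3.8,0,0,0],[0,0,-4,0,0,0],[0,0,-4,0,0,0]]]'

```text
clock: 5.15
eef_pos: [642.4, -215.0, 296.9]
tool_rot: [3.141, -0.0, 0.612]
force: [0.0, -0.1, -6.2]
width: 45.1
gripper_force: 62.0
```

Request:
send_rows --rows '[[[0.05,-0.3,0,0,0,0],[0.15,-1,0,0,0,0],[0.3,-2,0,0,0,0],[0.5,-3.3,0,0,0,0],[0.75,-4.9,0,0,0,0],[1.05,-6.7,0,0,0,0],[1.35,-8.6,0,0,0,0],[1.65,-10.5,0,0,0,0],[1.95,-12.4,0,0,0,0],[2.25,-14.3,0,0,0,0]]]'

```text
clock: 6.15
eef_pos: [577.6, -83.0, 296.8]
tool_rot: [-3.141, -0.0, 0.613]
force: [1.1, -0.2, -6.0]
width: 45.6
gripper_force: 62.2
```

Request:
send_rows --rows '[[[0.3,-1.9,0,0,0,0],[0.6,-3.8,0,0,0,0],[0.9,-5.7,0,0,0,0],[1.15,-7.4,0,0,0,0],[1.4,-9,0,0,0,0],[1.6,-10.4,0,0,0,0],[1.77,-11.5,0,0,0,0],[1.9,-12.3,0,0,0,0],[1.95,-12.7,0,0,0,0],[1.95,-12.7,0,0,0,0]]]'

```text
clock: 7.15
eef_pos: [521.6, 30.5, 296.6]
tool_rot: [3.142, -0.0, 0.612]
force: [0.7, 0.1, -5.7]
width: 45.1
gripper_force: 62.2
```

```bash
python3 - <<'E'
from h import *;import pickle
from cell import ctrl
np.set_printoptions(precision=2,suppress=True)
s=ctrl.read_state();d=ctrl.get_image('scene');w=ctrl.get_image('wrist')
print(s['eef_pos'],s['tool_rot'],s['force'],s['width'],goto(s,[521.6,30.3,296],.612))
cv2.imwrite('pics/s2.png',np.hstack([cv2.resize(d['pixels'][120:290,230:380,::-1],(450,510),interpolation=cv2.INTER_CUBIC),cv2.resize(w['pixels'][150:420,190:370,::-1],(340,510))]))
E
```

```text
[521.61  30.46 296.58] [ 3.14 -0.    0.61] [ 0.66  0.09 -5.75] 45.113878149018866 [-0.01  0.01  0.06  0.   -0.    0.  ]
```

View pics/s2.png

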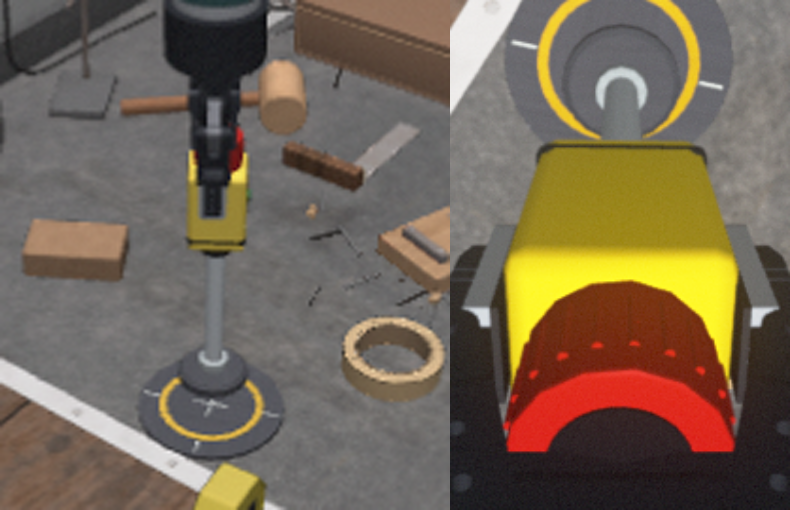

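The laser hangs upright over the disc with the cap on. In the wrist half, the foot at about (622,85) sits inside the ring. I'll lower it slowly.

Request:
send_rows --rows '[[[0,0,0.3,0,0,0],[0,0,0.8,0,0,0],[0,0,1.4,0,0,0],[0,0,2,0,0,0],[0,0,2.4,0,0,0],[0,0,2.7,0,0,0],[0,0,2.9,0,0,0],[0,0,3,0,0,0],[0,0,3.05,0,0,0],[0,0,3.1,0,0,0]]]'

```text
clock: 8.25
eef_pos: [521.8, 30.2, 265.7]
tool_rot: [3.141, -0.0, 0.612]
force: [0.5, -0.1, -6.2]
width: 45.2
gripper_force: 62.3
```

Request:
send_rows --rows '[[[0,0,0.03,0,0,0],[0,0,0.06,0,0,0],[0,0,0.1,0,0,0],[0,0,0.14,0,0,0],[0,0,0.18,0,0,0],[0,0,0.22,0,0,0],[0,0,0.22,0,0,0]]]'

```text
clock: 8.95
eef_pos: [521.6, 30.2, 263.3]
tool_rot: [-3.142, 0.0, 0.612]
force: [-0.5, -0.8, -6.6]
width: 45.1
gripper_force: 62.3
```

Request:
send_rows --rows '[[[0,0,0.03,0,0,0],[0,0,0.06,0,0,0],[0,0,0.06,0,0,0],[0,0,0.06,0,0,0]]]'

```text
clock: 9.35
eef_pos: [521.7, 30.2, 262.9]
tool_rot: [3.142, -0.0, 0.612]
force: [1.0, 0.4, -5.0]
width: 45.5
gripper_force: 62.4
```

Request:
send_rows --rows '[[[0,0,0.03,0,0,0],[0,0,0.05,0,0,0],[0,0,0.05,0,0,0],[0,0,0.05,0,0,0]]]'

```text
clock: 9.75
eef_pos: [521.9, 30.2, 262.8]
tool_rot: [3.141, -0.001, 0.612]
force: [-1.3, -0.5, 3.2]
width: 45.0
gripper_force: 63.2
```

In contact. Now I'll open in steps.

Request:
send_rows --rows '[[[0,0,0,0,0,0],[0,0,0,0,0,0],[0,0,0,0,0,0],[0,0,0,0,0,0]]]' --grip 100

```text
clock: 10.15
eef_pos: [521.8, 30.2, 262.3]
tool_rot: [3.141, -0.0, 0.612]
force: [-0.5, -0.2, 0.2]
width: 51.9
gripper_force: 0.0
```

Request:
send_rows --rows '[[[0,0,0,0,0,0],[0,0,0,0,0,0],[0,0,0,0,0,0],[0,0,0,0,0,0],[0,0,0,0,0,0]]]' --grip 20

```text
clock: 10.65
eef_pos: [521.7, 30.2, 262.3]
tool_rot: [3.142, -0.0, 0.612]
force: [0.0, 0.6, -0.5]
width: 78.8
gripper_force: 0.0
```

Request:
send_rows --rows '[[[0,0,-1,0,0,0],[0,0,-3,0,0,0],[0,0,-6,0,0,0],[0,0,-9,0,0,0],[0,0,-11.5,0,0,0],[0,0,-13,0,0,0],[0,0,-14,0,0,0],[0,0,-14,0,0,0],[0,0,-14,0,0,0]]]'

```text
clock: 11.55
eef_pos: [521.3, 30.2, 401.9]
tool_rot: [-3.141, 0.001, 0.612]
force: [-0.7, -0.3, -0.3]
width: 78.6
gripper_force: 0.0
```

```bash
python3 - <<'E'
from h import *;import pickle
from cell import ctrl
np.set_printoptions(precision=2,suppress=True)
s=ctrl.read_state();w=ctrl.get_image('wrist');d={n:ctrl.get_image(n) for n in('scene','top')}
pickle.dump((s,w,d),open('w3.pkl','wb'));T=toolT(s)@w['mount']
print(s['eef_pos'],s['tool_rot'])
r=blob(w,(0,150,80),(8,255,255),(180,120,380,330)).reshape(-1,2);print('cap',circ(onz(w,r,252,T)),cv2.boundingRect(r))
m=cv2.inRange(cv2.cvtColor(w['pixels'],cv2.COLOR_RGB2HSV),*Y)
for q in (200,205,210):
    x=np.where(m[q,230:330])[0]+230
    if len(x): a=onz(w,[[x.min()-.5,q],[x.max()+.5,q]],226,T);print(q,np.linalg.norm(a[0]-a[1]),a.mean(0))
# cup in wrist view / top
try:
    b=blob(w,*B,(0,0,560,420)).reshape(-1,2);print('cup px',cv2.boundingRect(b),circ(onz(w,b,18,T)))
except Exception as e: print(e)
v=d['scene']['pixels'][90:290,230:380,::-1]
cv2.imwrite('pics/s3.png',np.hstack([cv2.resize(v,(375,500),interpolation=cv2.INTER_CUBIC),cv2.resize(w['pixels'][:,:,::-1],(420,500))[:,:]]))
E
```

```text
[521.3   30.16 401.89] [-3.14  0.    0.61]
cap (array([521.59,  29.7 ]), np.float64(19.42432529145497)) (254, 197, 55, 59)
200 44.94194819306653 [530.93  36.33 226.  ]
205 44.411825848493386 [528.01  33.82 226.  ]
210 44.62179152600224 [524.84  31.59 226.  ]
cup px (91, 1, 52, 55) (array([545.23, 286.44]), np.float64(30.430367378403805))
```

View pics/s3.png

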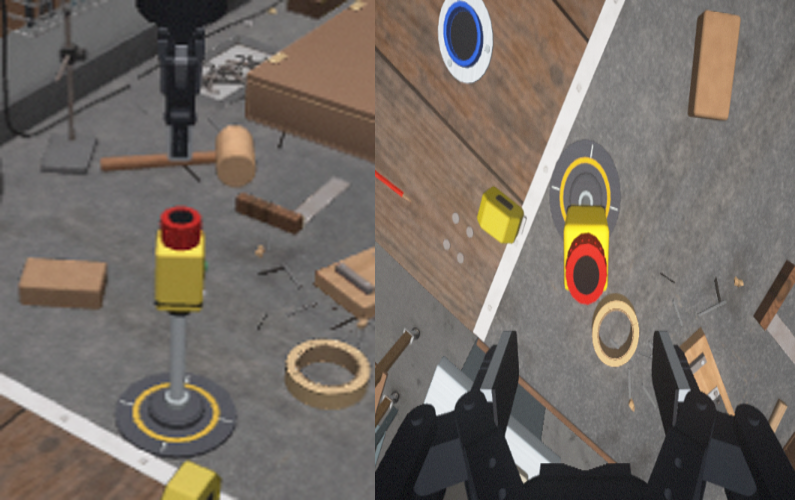

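The laser stands upright with its foot inside the ring, and the cap is on at about (521.6,29.7). In the wrist half the holder is at (463,35). The cap has to be gripped only by its top 11–12 mm, so that the fingers clear the holder rim.

Request:
send_rows --rows '[[[0,0,1,0,0,0],[0,0,3,0,0,0],[0,0,5.5,0,0,0],[0,0,7.2,0,0,0],[0,0,8.3,0,0,0],[0,0,8.9,0,0,0],[0,0,8.9,0,0,0],[0,0,8.9,0,0,0]]]' --grip 80

```text
clock: 12.5
eef_pos: [522.0, 30.2, 313.7]
tool_rot: [3.141, -0.001, 0.612]
force: [0.5, 0.1, 0.3]
width: 58.8
gripper_force: 0.0
```

Request:
send_rows --rows '[[[0,0,0,0,0,0],[0,0,0,0,0,0],[0,0,0,0,0,0],[0,0,0,0,0,0]]]' --grip 125

```text
clock: 12.9
eef_pos: [521.7, 30.1, 313.6]
tool_rot: [3.141, -0.0, 0.612]
force: [0.2, -0.1, 0.4]
width: 43.3
gripper_force: 0.0
```

```bash
python3 - <<'E'
from h import *
from cell import ctrl
s=ctrl.read_state();w=ctrl.get_image('wrist');d=ctrl.get_image('scene')
print(s['eef_pos'],s['tool_rot'],s['width'])
cv2.imwrite('pics/w4.png',np.hstack([cv2.resize(d['pixels'][130:230,260:340,::-1],(400,500),interpolation=cv2.INTER_CUBIC),cv2.resize(w['pixels'][200:420,180:360,::-1],(400,500))]))
E
```

```text
[521.73867375  30.14632407 313.55704098] [ 3.14128537e+00 -4.91295439e-04  6.11712232e-01] 43.31571703821512
```

View pics/w4.png

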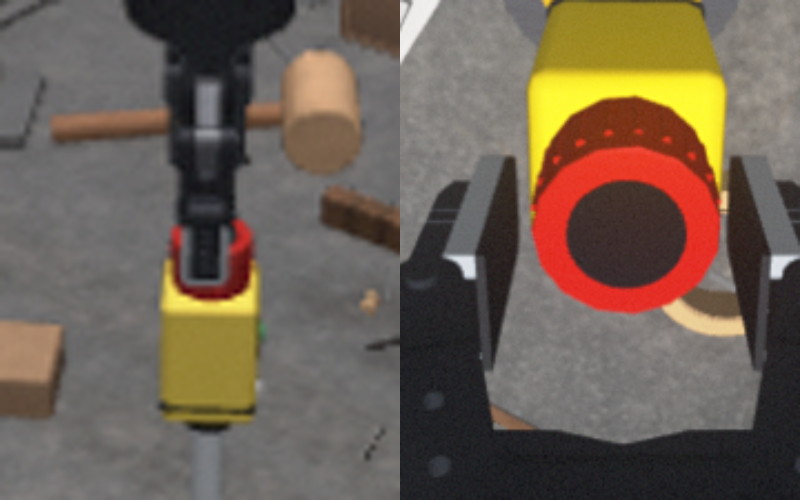

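The cap lies centred between the pads. Before closing, I'll check the fingertip height from the scene pixel.

```bash
python3 - <<'E'
from h import *;import pickle
d=pickle.load(open('d.pkl','rb'))['scene']
c=np.array([521.7,30.1]);u=np.array([-.5745,.8185]);v=np.array([.8185,.5745])
for off in (22,29,36):
  for z in (236,239,242,245):
    print(off,z,[((proj(d,[[*(c+u*off+v*k),z]])[0]-[260,130])*5+2).round(0).tolist() for k in(-11,11)])
print('cap rim near',((proj(d,[[*(c+19*np.array([-.56,.83])),226]])[0]-[260,130])*5).round())
E
```

```text
22 236 [[230.0, 290.0], [182.0, 289.0]]
22 239 [[230.0, 285.0], [182.0, 284.0]]
22 242 [[230.0, 279.0], [182.0, 278.0]]
22 245 [[230.0, 274.0], [182.0, 273.0]]
29 236 [[230.0, 299.0], [182.0, 298.0]]
29 239 [[230.0, 293.0], [182.0, 293.0]]
29 242 [[230.0, 288.0], [182.0, 287.0]]
29 245 [[230.0, 283.0], [182.0, 282.0]]
36 236 [[230.0, 308.0], [182.0, 307.0]]
36 239 [[230.0, 302.0], [182.0, 301.0]]
36 242 [[230.0, 297.0], [182.0, 296.0]]
36 245 [[230.0, 291.0], [182.0, 290.0]]
cap rim near [203. 302.]
```

The tip is at about z 241.5, as planned. Closing now.

Request:
send_rows --rows '[[[0,0,0,0,0,0],[0,0,0,0,0,0],[0,0,0,0,0,0]]]' --grip 140

```text
clock: 13.3
eef_pos: [521.7, 30.2, 313.5]
tool_rot: [3.141, -0.0, 0.612]
force: [0.9, 0.1, 1.2]
width: 38.7
gripper_force: 3.9
```

Request:
send_rows --rows '[[[0,0,0,0,0,0],[0,0,0,0,0,0],[0,0,0,0,0,0],[0,0,0,0,0,0],[0,0,0,0,0,0]]]' --grip 220

```text
clock: 13.8
eef_pos: [521.9, 30.2, 313.9]
tool_rot: [3.141, -0.001, 0.612]
force: [-1.0, -0.3, 4.6]
width: 35.4
gripper_force: 59.3
```

Request:
send_rows --rows '[[[0,0,-0.2,0,0,0],[0,0,-0.6,0,0,0],[0,0,-1.1,0,0,0],[0,0,-1.7,0,0,0],[0,0,-2.4,0,0,0],[0,0,-3.4,0,0,0],[0,0,-5,0,0,0],[0,0,-6,0,0,0],[0,0,-6.4,0,0,0],[0,0,-6.4,0,0,0]]]'

```text
clock: 14.8
eef_pos: [521.9, 30.2, 377.9]
tool_rot: [3.141, -0.001, 0.612]
force: [-0.5, -0.0, -0.3]
width: 35.7
gripper_force: 59.8
```

```bash
python3 - <<'E'
from h import *
from cell import ctrl
s=ctrl.read_state();w=ctrl.get_image('wrist');d=ctrl.get_image('scene')
print(s['eef_pos'],s['tool_rot'],s['width'],goto(s,[543.5,289.5,377],.612))
cv2.imwrite('pics/w5.png',np.hstack([cv2.resize(d['pixels'][100:280,230:374,::-1],(400,500),interpolation=cv2.INTER_CUBIC),cv2.resize(w['pixels'][200:420,180:360,::-1],(400,500))]))
E
```

```text
[521.85180735  30.17128627 377.93149064] [ 3.14092711e+00 -1.17217984e-03  6.11699926e-01] 35.66620338811567 [ 1.6664e+01 -1.9987e+01  9.9000e-02  1.0000e-03 -1.0000e-03 -0.0000e+00]
```

View pics/w5.png

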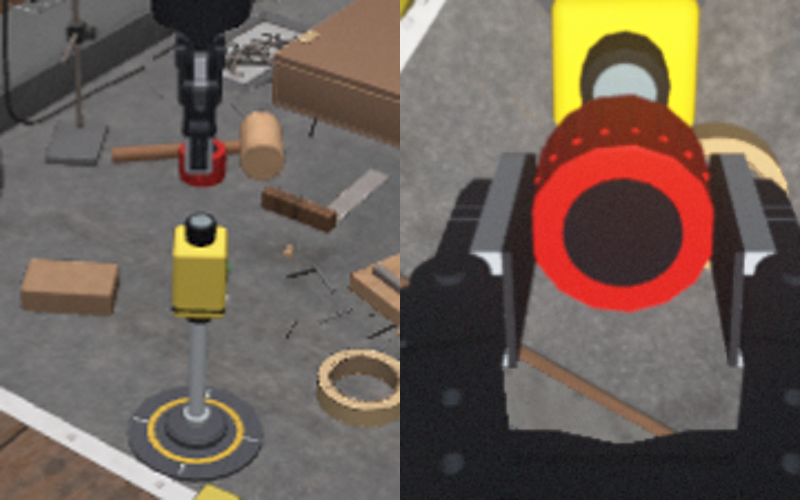

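The cap is lifted clear at about (200,165) in the left half, and the laser still stands inside the ring with its lens bare. Next I'll carry the cap over the holder and look again.

Request:
send_rows --rows '[[[0.5,-0.6,0,0,0,0],[1.7,-2,0,0,0,0],[3.7,-4.4,0,0,0,0],[6.2,-7.4,0,0,0,0],[9,-10.7,0,0,0,0],[11.6,-13.8,0,0,0,0],[13.8,-16.4,0,0,0,0],[15.5,-18.5,0,0,0,0],[16.5,-19.6,0,0,0,0],[16.7,-19.9,0,0,0,0]]]'

```text
clock: 15.9
eef_pos: [543.5, 291.1, 376.5]
tool_rot: [-3.141, 0.001, 0.615]
force: [-0.5, -0.3, -0.2]
width: 35.4
gripper_force: 59.9
```

Request:
send_rows --rows '[[[0,0,3,0,0,0],[0,0,7,0,0,0],[0,0,10,0,0,0],[0,0,12,0,0,0],[0,0,13,0,0,0],[0,0,13.8,0,0,0],[0,0,13.8,0,0,0],[0,0,13.8,0,0,0]]]'

```text
clock: 16.7
eef_pos: [544.7, 289.0, 240.2]
tool_rot: [3.141, -0.002, 0.611]
force: [0.2, -0.3, -0.3]
width: 35.5
gripper_force: 59.9
```

```bash
python3 - <<'E'
from h import *;import pickle
from cell import ctrl
np.set_printoptions(precision=2,suppress=True)
s=ctrl.read_state();w=ctrl.get_image('wrist');pickle.dump((s,w),open('w6.pkl','wb'))
print(s['eef_pos'],s['tool_rot'],s['width']);T=toolT(s)@w['mount']
b=blob(w,*B,(0,0,560,420)).reshape(-1,2);print(cv2.boundingRect(b))
P=onz(w,b,18,T);print('cup',circ(P),cv2.fitEllipse(P[:,:2].astype(np.float32)))
m=cv2.inRange(cv2.cvtColor(w['pixels'],cv2.COLOR_RGB2HSV),*B)
cs,h=cv2.findContours(m,cv2.RETR_CCOMP,cv2.CHAIN_APPROX_NONE)
for c,hh in zip(cs,h[0]):
    if hh[3]>=0 and cv2.contourArea(c)>300: print('inner',circ(onz(w,c.reshape(-1,2),18,T)),circ(onz(w,c.reshape(-1,2),6,T)))
cv2.imwrite('pics/w6.png',w['pixels'][:,:,::-1])
E
```

```text
[544.66 288.99 240.24] [ 3.14 -0.    0.61] 35.51240614376148
(246, 163, 69, 68)
cup (array([545.64, 289.95]), np.float64(29.821762043351118)) ((545.6359252929688, 289.9416198730469), (59.0167236328125, 60.28062057495117), 121.26319885253906)
inner (array([546.97, 290.98]), np.float64(22.935667575400473)) (array([544.38, 289.16]), np.float64(23.88053528929003))
```

View pics/w6.png

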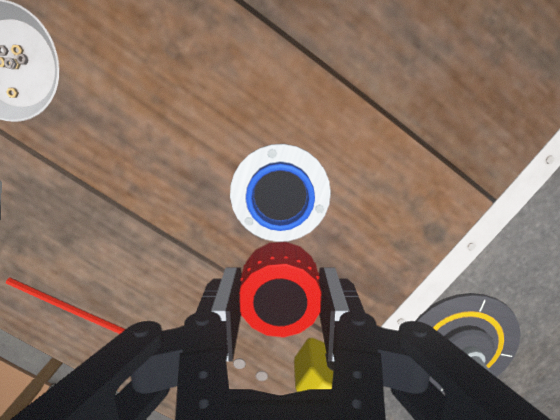

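The holder is at (280,197), measured at (545.6,290.0), and the cap is held straight at (280,300). I'll correct by about 2.5 mm and descend.

Request:
send_rows --rows '[[[0.24,0,2,0,0,0],[0.24,0,5,0,0,0],[0.24,0,8,0,0,0],[0.24,0,10,0,0,0],[0.24,0,11.4,0,0,0],[0.24,0,12.2,0,0,0],[0.24,0,12.6,0,0,0],[0.24,0,12.6,0,0,0]]]'

```text
clock: 17.55
eef_pos: [546.4, 290.6, 113.7]
tool_rot: [3.141, -0.001, 0.612]
force: [-0.4, -0.0, -0.2]
width: 35.7
gripper_force: 59.9
```

Request:
send_rows --rows '[[[0,0,0.3,0,0,0],[0,0,0.6,0,0,0],[0,0,0.9,0,0,0],[0,0,1.2,0,0,0],[0,0,1.45,0,0,0],[0,0,1.6,0,0,0],[0,0,1.7,0,0,0],[0,0,1.75,0,0,0],[0,0,1.75,0,0,0]]]'

```text
clock: 18.45
eef_pos: [546.1, 290.4, 95.8]
tool_rot: [3.142, -0.0, 0.612]
force: [0.8, -0.6, -0.9]
width: 35.5
gripper_force: 59.9
```

Request:
send_rows --rows '[[[0,0,0.05,0,0,0],[0,0,0.1,0,0,0],[0,0,0.15,0,0,0],[0,0,0.18,0,0,0],[0,0,0.18,0,0,0]]]'

```text
clock: 18.95
eef_pos: [546.0, 290.4, 94.0]
tool_rot: [3.142, 0.0, 0.612]
force: [0.9, 0.6, -0.2]
width: 35.0
gripper_force: 59.9
```

Request:
send_rows --rows '[[[0,0,0.04,0,0,0],[0,0,0.08,0,0,0],[0,0,0.08,0,0,0]]]'

```text
clock: 19.25
eef_pos: [546.1, 290.4, 93.9]
tool_rot: [3.142, -0.0, 0.612]
force: [-2.1, -1.5, 6.2]
width: 35.5
gripper_force: 60.6
```

Contact at the expected height. I'll release and retreat.

Request:
send_rows --rows '[[[0,0,0,0,0,0],[0,0,0,0,0,0],[0,0,0,0,0,0],[0,0,0,0,0,0],[0,0,0,0,0,0]]]' --grip 90

```text
clock: 19.75
eef_pos: [546.0, 290.4, 93.1]
tool_rot: [-3.142, 0.0, 0.612]
force: [0.0, -0.0, 1.1]
width: 55.2
gripper_force: 0.0
```

Request:
send_rows --rows '[[[0,0,-0.5,0,0,0],[0,0,-1.5,0,0,0],[0,0,-3.5,0,0,0],[0,0,-6.5,0,0,0],[0,0,-10,0,0,0],[0,0,-14,0,0,0],[0,0,-18,0,0,0],[0,0,-20,0,0,0],[0,0,-20,0,0,0],[0,0,-20,0,0,0]]]'

```text
clock: 20.75
eef_pos: [545.9, 290.2, 294.0]
tool_rot: [3.141, -0.001, 0.612]
force: [0.8, -0.0, 0.2]
width: 55.2
gripper_force: 0.0
```

```bash
python3 - <<'E'
from h import *
from cell import ctrl
s=ctrl.read_state();w=ctrl.get_image('wrist');d=ctrl.get_image('scene');T=toolT(s)@w['mount']
r=blob(w,(0,150,80),(8,255,255),(180,60,380,300)).reshape(-1,2);print(s['eef_pos'],s['width'],'cap top',circ(onz(w,r,32,T)))
cv2.imwrite('pics/end.png',np.hstack([cv2.resize(d['pixels'][130:350,190:366,::-1],(400,500),interpolation=cv2.INTER_CUBIC),cv2.resize(w['pixels'][50:270,190:366,::-1],(400,500))]))
E
```

```text
[545.91832141 290.22637012 293.97126947] 55.15597256971532 cap top (array([544.22179976, 289.235821  ]), np.float64(17.89803303274864))
```

View pics/end.png

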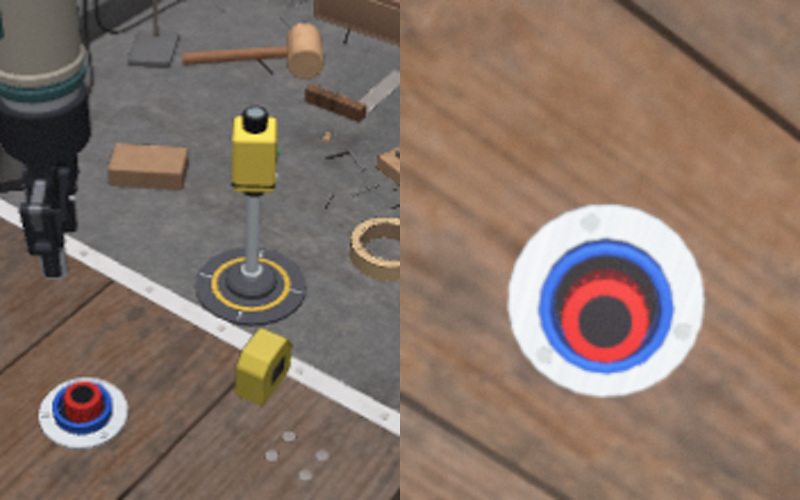

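The laser stands upright inside the ring at about (252,280), and the cap sits flat in the holder at about (84,400). I'll hand it in.

```bash
python3 -c "
from cell import ctrl
print(ctrl.finish_job())"
```

```text
the job is handed in; nothing more can be done
None
```

The job is handed in at about 21 s on the clock: the laser stands upright inside the yellow ring, its cap sits open side down on the floor of the blue holder, and the arm never went near the tape measure, tape roll or sanding block.

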